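# Check-weigh the opened reagent bottles and load the analyser

## Robot

A 6-joint arm with a two-finger parallel gripper is mounted at the origin on the work surface. World frame = base frame: x ahead of the robot, y to its left, z up, the work surface at z = 0. Lengths are in m, angles in rad, forces in N, time in s.
With the tool pointing down it reaches from about 0.375 to 0.9 m from the base axis. Payload 3.1 kg.
Tool frame: the origin (TCP) lies at the very end of the fingers, on their centre line; the grasp point (between the pads) lies 19 mm behind it; z points along the fingers, y is the line along which they close (so a half turn about z gives the same grasp; the last joint's range is limited). The gripper opens to 85 mm and grips with 20 to 120 N. Pads are 22 mm wide; open, the fingers measure 114 mm over their backs; the gripper's body (76 mm by 85 mm) begins 54 mm behind the grasp point. The pads swing forward as they close: fully open they stand 13 mm farther back than shut.
Start: joints at [1.01, 0.527, 1.433, -0, 1.181, -0.178], TCP at [0.233, 0.58, 0.231] pointing down, gripper open.
Joint ranges: [-3.08, 3.08], [-0.75, 2.2], [0.22, 2.44], [-1.43, 4.57], [0, 2.65], [-2.85, 2.85]. Speed limits (rad/s): [2.79, 2.79, 3.14, 3.14, 3.14, 3.14].

## Interface

Orientations are given as a unit quaternion [x, y, z, w].
In Python, from station import telemetry, snapshot, ticket gives the robot as it stands.
- The arm moves only by the tool move_arm, never from a script. Its argument "commands" is text: rows parted by semicolons, each of 7 numbers parted by spaces: the shift along the tool's x, y, z in mm, then the turn, a rotation vector about the tool's x, y, z in degrees, then the opening, from -1 (shut) to 1 (fully open). A call has exactly 5 rows; each row is the pose to reach, as a shift and turn from the pose commanded when the call began, along the tool's axes at that moment; what a row does not reach only later rows make up. A row lasts 1/8 s, in which the tool goes at most 62.5 mm and 10.7 degrees, less where a joint would pass 70% of its speed; a pose out of reach is approached as far as the arm can. A call with a gripper value outside its range is refused whole. The fingers move at their own pace and stop on an object; "grip_force" is the grip in N (left out, the last holds). Time passes only in rows, so rows that repeat a pose let the fingers close, or fill a call up. It gives the time, the measured TCP pose, the force, the opening and the grip force at its end, in the units of the state.
- telemetry.sense(): the state, without advancing time (a new reading comes with each control period).
- snapshot(name): name is "side" or "top"; returns a dict with "image" (384x512x3 uint8, red, green, blue), "fx", "fy", "cx", "cy" (pixels), "pose" (4x4, takes a point from camera to world coordinates). Camera axes: x right, y down, z forward; pixel columns grow to the right and rows downward; lengths in m; the calibration is good to about 2 mm. A picture is of the moment at which its call begins. There is no depth.
- ticket.sign_off(): hands the job in; it is judged then, once.
The state is a dict: "t": time; "q": joint angles; "qd": joint speeds; "tau": joint torques, N m; "tcp_pos": TCP position; "tool_rot": TCP orientation; "force": force on the tool from outside, world axes, zero at the start; "ft_torque": the same for the moment, N m; "finger_gap": opening from 0.0 (shut) to 1.0 (fully open); "gripper_force": force on a finger pad.
Only numpy, scipy, OpenCV 4.12 (cv2) and the standard library are available. Lean on these libraries where they do the work, as an engineer would, in place of code of your own. Each camera call takes 0.05 s, during which the arm holds its last target. There are 200 camera calls.

## Task

With the pan empty, first turn the dial scale's tare knob until the needle rests on zero. Then sort the reagent bottles by weight: stand every bottle of 80 g or more upright in the analyser's tray and put the lighter ones in the discard tub. When all are sorted, push the tray into the analyser until you feel it come up against its stop, with the scale left empty at zero and everything else on the bench left where it is.

Things in the scene. Friction and masses are not known exactly. Their poses are not given: they have to be found in the camera images.
- bottle1: an opaque white reagent bottle, closed, plain cylinder 50 mm in diameter and 66 mm high over its cap (cap 46 mm wide, top 12 mm); origin under its centre, z up. All bottles look the same; weight hidden, 30 to 140 g. They stand on the bench at the robot's right; three or four are present; may be absent
- bottle2: another reagent bottle like bottle1; may be absent
- bottle3: another reagent bottle like bottle1; may be absent
- bottle4: another reagent bottle like bottle1; may be absent
- scale: white mechanical bench dial scale, fixed, 220 x 180 mm. Origin under its centre; its x points from the dial (robot's side) to the pan (far side). Dial on the sloping front, deck 90 mm high behind it with the pan at x +45, y -30 mm and the tare knob at x +45, y +57 mm
- pan_top (a point): centre of the top of the scale's round steel pan, 104 mm in diameter, flat, about 118 mm above the bench when empty; it sinks 8 mm per 100 g (bottoms at about 22 mm) on a soft spring that settles within a second
- dial_hub (a point): axis of the needle and of the round dial face (102 mm across, sloping 27 degrees down towards the robot; this point's z axis is its normal). Ticks every 10 g = 0.25 rad, long ones every 50 g; readings grow clockwise from the zero tick, 200 g at 5 rad. The face turns with the tare knob; the needle turns clockwise with load, from about the far, upper side when the pan is empty
- dial_zero (a point): point at the zero tick of the dial face (long tick with a dot inside it), 42 mm from the dial axis, at the height of the needle; turns with the face
- needle_tip (a point): point on the needle, 42 mm from the dial axis (needle 2.6 mm wide); it lies on dial_zero when the scale reads zero
- tare_grip (a point): black tare knob, 36 mm across, upright axis, with a bar grip 14 mm thick; point on the axis at the height to grip, x along the bar (fingers take its flat sides). 1 rad of knob turns the dial face 0.5 rad the same way; stays where left. At the start the zero tick is clockwise of the needle and the knob must go anticlockwise seen from above, 0.5 to 3.2 rad
- analyser: white analyser at the robot's left, fixed; origin on the bench under the middle of its front edge, x along the front, y into the machine. Bay floor 28 mm high between two cheeks 98 mm high, 300 mm apart; hood 210 mm high from y +190 mm on
- tray: grey reagent tray on the analyser's slide, inside 270 (x) x 100 (y) mm, floor 6 and rim 42 mm above its origin, which is under its centre, 32 mm above the bench; axes as the analyser's. Four places in a row at x -99, -33, +33, +99 mm (dark discs). Starts pulled out, origin at analyser y -30 to -5 mm; slides along +y to a stop about 85 mm behind the front edge; friction 2 N
- tray_tab (a point): middle of the front face of the white tab at the tray's front, near the end away from the robot (tray x +85 mm), to push on along the tray's +y: 80 mm wide, 8 mm thick, standing from 32 to 82 mm above the bench; this point is 65 mm above the bench
- tub: grey open discard tub, fixed, 150 x 185 mm (long side along its y), 42 mm high, walls 4 mm, floor 4 mm thick; origin under its centre
- tweezers: steel tweezers lying flat, 110 mm long, 8 mm high: leave alone
- timer: flat white bench timer 60 x 60 x 18 mm: leave alone
- specimen: specimen jar with orange cap, 58 mm in diameter, 65 mm high: leave alone
- tape: roll of clear tape lying flat, 80 mm across, 20 mm high: leave alone
- beaker: small glass beaker, 56 mm across, 60 mm high: leave alone
Things that resemble listed ones, but are neither listed nor needed, are in the scene too. What is shaped like the bottle4 but blue is not meant.

How it is judged:
On the way, in this order (a step that is already met when the one before it is completed fails the run):
1. the empty, untouched scale has been set to zero (distance between needle_tip and dial_zero below 0.005 m and contact force between scale and anything else below 0.05 N), for 0.5 s.
2. every bottle stands in the tray (80 g or more) or lies in the tub (less), let go, with the tray still out (((angle between bottle1's own z axis and vertical below 0.2 rad and contact force between bottle1 and tray above 0.705 N and x of bottle1 in the frame of tray between -0.14 and 0.14 m and y of bottle1 in the frame of tray between -0.055 and 0.055 m) or (contact force between bottle1 and tub between 0.1 and 0.865 N and x of bottle1 in the frame of tub between -0.075 and 0.075 m and y of bottle1 in the frame of tub between -0.0925 and 0.0925 m)) and linear speed of each of bottle1, bottle2, bottle3, bottle4 below 0.02 m/s and ((angle between bottle2's own z axis and vertical below 0.2 rad and contact force between bottle2 and tray above 0.705 N and x of bottle2 in the frame of tray between -0.14 and 0.14 m and y of bottle2 in the frame of tray between -0.055 and 0.055 m) or (contact force between bottle2 and tub between 0.1 and 0.865 N and x of bottle2 in the frame of tub between -0.075 and 0.075 m and y of bottle2 in the frame of tub between -0.0925 and 0.0925 m)) and ((angle between bottle3's own z axis and vertical below 0.2 rad and contact force between bottle3 and tray above 0.705 N and x of bottle3 in the frame of tray between -0.14 and 0.14 m and y of bottle3 in the frame of tray between -0.055 and 0.055 m) or (contact force between bottle3 and tub between 0.1 and 0.865 N and x of bottle3 in the frame of tub between -0.075 and 0.075 m and y of bottle3 in the frame of tub between -0.0925 and 0.0925 m)) and ((angle between bottle4's own z axis and vertical below 0.2 rad and contact force between bottle4 and tray above 0.705 N and x of bottle4 in the frame of tray between -0.14 and 0.14 m and y of bottle4 in the frame of tray between -0.055 and 0.055 m) or (contact force between bottle4 and tub between 0.1 and 0.865 N and x of bottle4 in the frame of tub between -0.075 and 0.075 m and y of bottle4 in the frame of tub between -0.0925 and 0.0925 m)) and not (y of tray in the frame of analyser above 0.081 m)), for 0.2 s.
At the end, for the whole second after the job is handed in: each present bottle is released and at rest, either upright in the tray if it weighs 80 g or more, or in the tub if less (within 8 g of 80 g either is accepted); the tray is home within 4 mm of its stop; the scale is empty and untouched and the needle point is within 5 mm of the zero point (all of step 1 and ((angle between bottle1's own z axis and vertical below 0.2 rad and contact force between bottle1 and tray above 0.705 N and x of bottle1 in the frame of tray between -0.14 and 0.14 m and y of bottle1 in the frame of tray between -0.055 and 0.055 m) or (contact force between bottle1 and tub between 0.1 and 0.865 N and x of bottle1 in the frame of tub between -0.075 and 0.075 m and y of bottle1 in the frame of tub between -0.0925 and 0.0925 m)) and linear speed of each of bottle1, bottle2, bottle3, bottle4 below 0.02 m/s and ((angle between bottle2's own z axis and vertical below 0.2 rad and contact force between bottle2 and tray above 0.705 N and x of bottle2 in the frame of tray between -0.14 and 0.14 m and y of bottle2 in the frame of tray between -0.055 and 0.055 m) or (contact force between bottle2 and tub between 0.1 and 0.865 N and x of bottle2 in the frame of tub between -0.075 and 0.075 m and y of bottle2 in the frame of tub between -0.0925 and 0.0925 m)) and ((angle between bottle3's own z axis and vertical below 0.2 rad and contact force between bottle3 and tray above 0.705 N and x of bottle3 in the frame of tray between -0.14 and 0.14 m and y of bottle3 in the frame of tray between -0.055 and 0.055 m) or (contact force between bottle3 and tub between 0.1 and 0.865 N and x of bottle3 in the frame of tub between -0.075 and 0.075 m and y of bottle3 in the frame of tub between -0.0925 and 0.0925 m)) and ((angle between bottle4's own z axis and vertical below 0.2 rad and contact force between bottle4 and tray above 0.705 N and x of bottle4 in the frame of tray between -0.14 and 0.14 m and y of bottle4 in the frame of tray between -0.055 and 0.055 m) or (contact force between bottle4 and tub between 0.1 and 0.865 N and x of bottle4 in the frame of tub between -0.075 and 0.075 m and y of bottle4 in the frame of tub between -0.0925 and 0.0925 m)) and y of tray in the frame of analyser above 0.081 m).
It fails at once if a bystander (tweezers, timer, specimen jar, tape, beaker) is shifted more than 60 mm from its place (distance of any of tweezers, timer, specimen, tape, beaker from where it was at the start of the episode above 0.06 m).
Of bottle1, bottle2, bottle3, bottle4 only 3 to 4 are there at a start; the rules pass over those that are not, and their reading is None.
At some moment in a run one of bottle1, bottle2, bottle3, bottle4 may be knocked a few centimetres aside while the robot is not near it.
It also fails if it takes over 210 s, if anything falls off the work surface, if the arm or the gripper's body presses on something with over 40 N, if the wrist force passes 120 N, or if a joint passes its speed limit or range.

## Working session

There is one attempt and no reset: what is moved stays moved. The work goes in short steps, Python scripts to look and compute and a tool call to move; the robot and the scene stay as the last step left them, time stands still between calls to the robot, and variables do not carry over. Pictures are saved under pics/ and viewed, at most 14 in all, crops included, and the job is handed in when it is done.

Besides the shell and the picture viewer there is one more tool, called as a command line: name --argument value ..., lists and objects as JSON in quotes. move_arm: Moves the arm, as the interface text tells. Its arguments: {"type":"object","properties":{"commands":{"type":"string"},"grip_force":{"type":"number"}},"required":["commands"]}

```bash
ls; mkdir -p pics; python3 - <<'E'
from station import telemetry, snapshot
import cv2,json,numpy as np
for n in("top","side"):
    s=snapshot(n); cv2.imwrite(f"pics/{n}0.png",cv2.resize(s["image"][:,:,::-1],(800,600),interpolation=cv2.INTER_CUBIC))
    np.savez(f"{n}0.npz",**s); print(n,s["fx"],s["fy"],s["cx"],s["cy"],np.round(s["pose"],3).tolist())
print(telemetry.sense())
E
```

```text
pics
top 468.0356134353162 468.0356134353162 251.72422233805977 192.18986447307313 [[0.008, -0.991, 0.136, 0.331], [-1.0, -0.006, 0.017, -0.088], [-0.016, -0.136, -0.991, 1.578], [0.0, 0.0, 0.0, 1.0]]
side 437.5502268134453 437.5502268134453 261.1184952549991 197.83834402187858 [[0.715, -0.473, 0.515, -0.035], [-0.699, -0.48, 0.53, -0.658], [-0.003, -0.739, -0.674, 0.835], [0.0, 0.0, 0.0, 1.0]]
{'t': 0.1, 'q': array([ 1.01046166e+00,  5.28409482e-01,  1.43376320e+00,  1.56862824e-05,
        1.18141475e+00, -1.78510103e-01]), 'qd': array([ 0.000935  , -0.00208135, -0.00426093, -0.00013349, -0.00228439,
       -0.00018549]), 'tau': array([ 6.21543631e-05, -4.43307102e+01, -1.78586340e+01, -1.85208505e-04,
        3.92693561e-03, -2.51048164e-05]), 'tcp_pos': array([0.23251178, 0.57944931, 0.23041268]), 'tool_rot': array([ 1.89757517e-01,  9.81830479e-01, -9.27483820e-04, -3.66898404e-04]), 'force': array([ 0.30121583, -0.62043084, -0.75100911]), 'ft_torque': array([ 0.0243878 , -0.02657799,  0.03567591]), 'gripper_force': 0.0, 'finger_gap': 1.003989697368771}
```

View pics/top0.png

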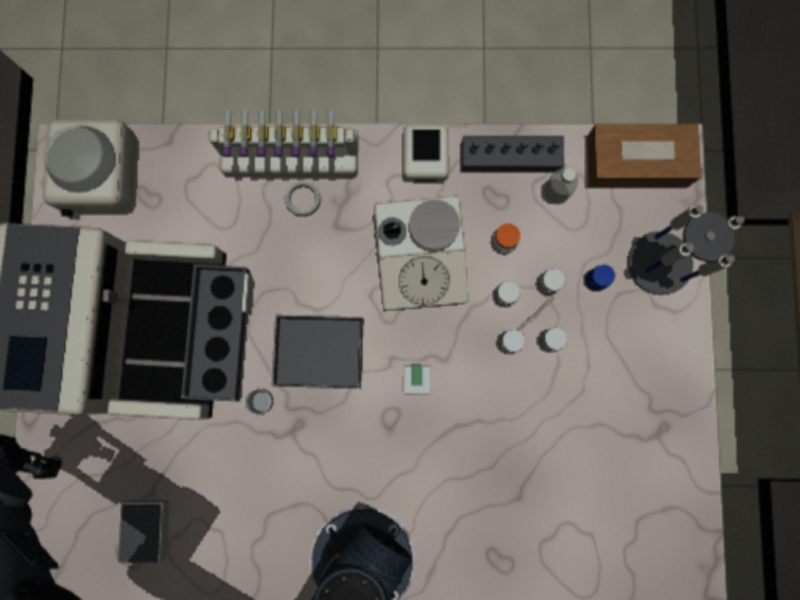

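View pics/side0.png

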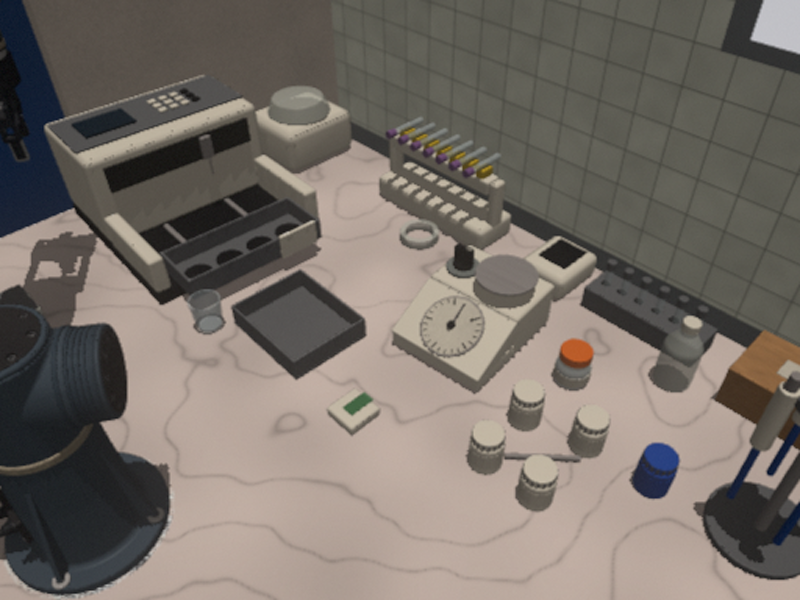

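The top view shows four white bottles at (508,293), (553,281), (512,341) and (554,339) with the tweezers between them. The scale is at (422,255), the tub at (319,352), the tray at (215,332) and the tab at (246,290). I'll use enlarged crops for exact pixels.

```bash
cat > h.py <<'E'
import numpy as np,cv2
from scipy.spatial.transform import Rotation as R
from station import telemetry,snapshot
def load(n): return dict(np.load(n+"0.npz"))
def ray(s,u,v):
    d=s["pose"][:3,:3]@np.array([(u-s["cx"])/s["fx"],(v-s["cy"])/s["fy"],1]); return s["pose"][:3,3],d
def atz(s,u,v,z):
    o,d=ray(s,u,v); return o+d*(z-o[2])/d[2]
def tri(p):  # [(s,u,v)]
    A=[];b=[]
    for s,u,v in p:
        o,d=ray(s,u,v); d/=np.linalg.norm(d); M=np.eye(3)-np.outer(d,d); A.append(M); b.append(M@o)
    A=np.vstack(A);b=np.hstack(b); x=np.linalg.lstsq(A,b,rcond=None)[0]; return x,np.linalg.norm(A@x-b)
def crop(s,x0,y0,w,h,k): return cv2.resize(s["image"][y0:y0+h,x0:x0+w,::-1],None,fx=k,fy=k,interpolation=cv2.INTER_CUBIC)
E
python3 - <<'E'
from h import *
t,s=load("top"),load("side")
cv2.imwrite("pics/a.png",crop(t,235,122,133,110,5))
cv2.imwrite("pics/b.png",np.hstack([crop(t,110,150,130,120,3),crop(s,95,120,130,120,3)]))
cv2.imwrite("pics/c.png",crop(s,245,150,160,190,3))
E
```

```text
(no output)
```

View pics/a.png

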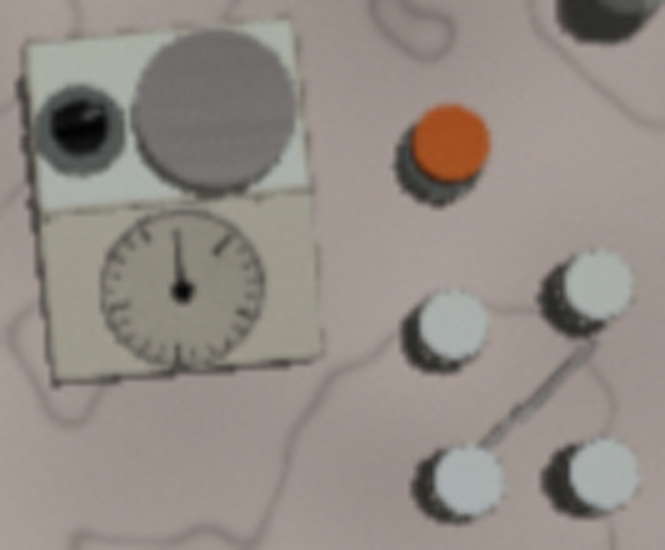

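View pics/b.png

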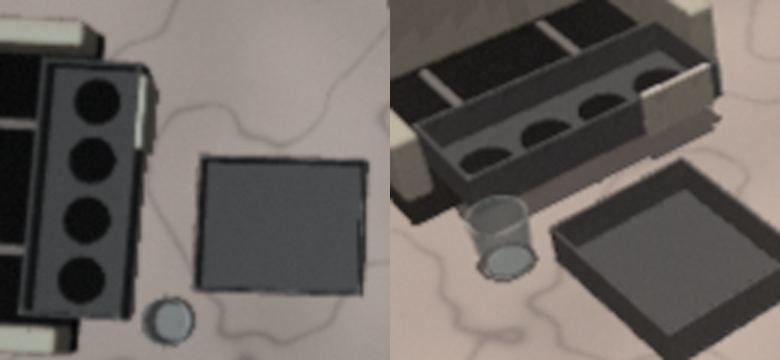

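View pics/c.png

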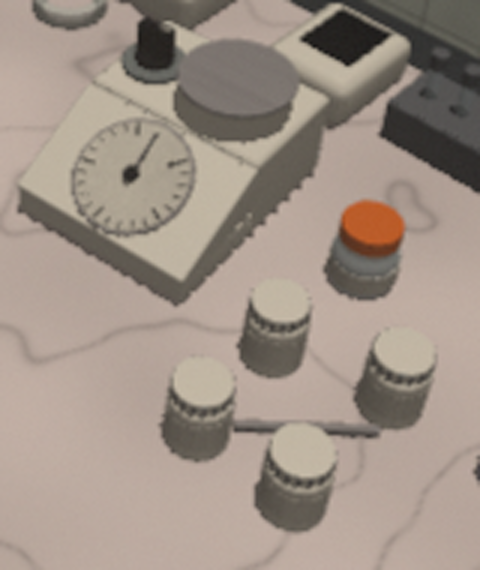

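Readings: in crop a, the caps are at (453,325), (598,285), (468,480) and (603,474), the pan at (215,110), the knob bar at about (82,124), the hub at (182,291), and the zero tick at about (228,240), clockwise of the needle. Crop b gives the discs, tub corners and tab edge; crop c gives the same bottles from the side.

```bash
python3 - <<'E'
from h import *
t,s=load("top"),load("side")
A=lambda x,y:(t,235+x/5-.4,122+y/5-.4); C=lambda x,y:(s,245+x/3-.33,150+y/3-.33)
B=lambda x,y:(t,110+x/3-.33,150+y/3-.33); D=lambda x,y:(s,95+(x-390)/3-.33,120+y/3-.33)
P=dict(b1=(A(453,325),C(280,302)),b2=(A(598,285),C(403,354)),b3=(A(468,480),C(203,383)),b4=(A(603,474),C(301,453)),
pan=(A(215,110),C(239,78)),hub=(A(182,291),C(131,174)),knob=(A(82,124),C(155,26)),
d1=(B(81,279),D(487,160)),d2=(B(87,220),D(548,133)),d3=(B(92,160),D(604,107)),d4=(B(97,101),D(658,82)),
tabfar=(B(146,73),D(711,66)),tabnear=(B(139,149),D(642,97)),tubL=(B(203,156),D(683,158)),tubN=(B(196,290),D(553,229)),spec=(A(451,143),C(372,228)))
for k,v in P.items(): x,e=tri(v); print(k,np.round(x*1000),round(e*1000,1))
for k,z in dict(b1=.066,b2=.066,b3=.066,b4=.066,pan=.118,d1=.038,d4=.038,tubL=.042,tabfar=.082,tabnear=.082).items():
    print(k,np.round(atz(*P[k][0],z)*1000),np.round(atz(*P[k][1],z)*1000))
for p in[(203,156),(367,162),(361,294),(196,290)]: print("tub",np.round(atz(*B(*p),.042)*1000))
for p in[(25,45),(295,22),(313,188),(320,355),(53,383),(40,212)]: print("scale",np.round(atz(*A(*p),.09)*1000))
print("tweez",[np.round(atz(*A(*p),.008)*1000) for p in[(485,445),(592,345)]])
print("beaker",np.round(atz(*B(175,319),.06)*1000))
E
```

```text
b1 [ 558. -302.   59.] 0.1
b2 [ 586. -397.   57.] 0.3
b3 [ 457. -311.   59.] 0.4
b4 [ 461. -398.   57.] 0.4
pan [ 689. -145.  116.] 1.8
hub [ 580. -125.   62.] 0.0
knob [675. -60. 134.] 0.9
d1 [372. 315.  40.] 0.3
d2 [437. 311.  39.] 0.7
d3 [503. 309.  38.] 0.4
d4 [569. 307.  37.] 0.9
tabfar [594. 244.  75.] 1.0
tabnear [511. 248.  78.] 0.2
tubL [508. 185.  40.] 0.4
tubN [361. 189.  39.] 0.6
spec [ 681. -303.   53.] 0.7
b1 [ 557. -301.   66.] [ 553. -305.   66.]
b2 [ 584. -396.   66.] [ 578. -400.   66.]
b3 [ 456. -309.   66.] [ 453. -314.   66.]
b4 [ 461. -396.   66.] [ 455. -401.   66.]
pan [ 687. -144.  118.] [ 688. -147.  118.]
d1 [372. 316.  38.] [372. 318.  38.]
d4 [569. 306.  38.] [567. 305.  38.]
tubL [508. 185.  42.] [506. 183.  42.]
tabfar [593. 242.  82.] [588. 237.  82.]
tabnear [510. 247.  82.] [508. 243.  82.]
tub [508. 185.  42.]
tub [502.   4.  42.]
tub [358.   8.  42.]
tub [361. 188.  42.]
scale [737. -21.  90.]
scale [ 753. -197.   90.]
scale [ 643. -208.   90.]
scale [ 534. -212.   90.]
scale [515. -41.  90.]
scale [626. -32.  90.]
tweez [array([ 485., -330.,    8.]), array([ 553., -403.,    8.])]
beaker [329. 207.  60.]
```

```bash
python3 - <<'E'
from h import *
t,s=load("top"),load("side")
a=crop(t,238,134,28,28,14);b=crop(s,280,148,28,28,14)
f=lambda m:np.clip(255*(m/255.)**.45,0,255).astype(np.uint8)
cv2.imwrite("pics/d.png",f(np.hstack([a,b])))
E
```

```text
(no output)
```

View pics/d.png

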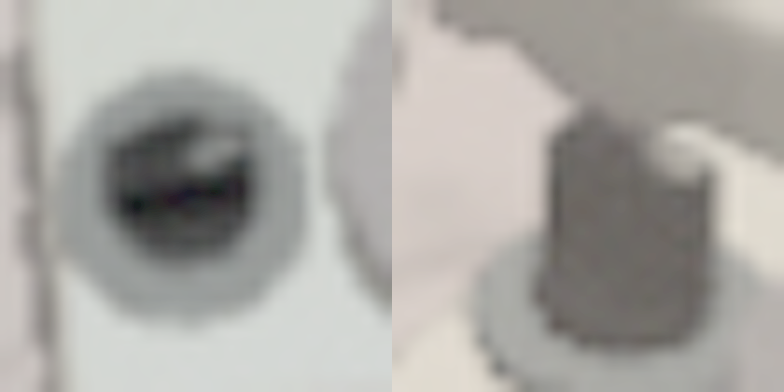

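The bar lies roughly along world −y, with its right end tilted up about 0.13 rad. The pointer end is at the right, (215,145) in the left crop.

```bash
cat >> h.py <<'E'
def go(x,y,z,psi=None,p=None,q=None):
    "print shift mm (tool axes) and rotvec deg to target TCP (mm), tool down, tool y at world angle psi"
    st=telemetry.sense(); p=st["tcp_pos"]*1000 if p is None else np.array(p); r=R.from_quat(st["tool_rot"])
    m=r.as_matrix(); cur=np.degrees(np.arctan2(m[1,1],m[0,1])); psi=cur if psi is None else psi
    c,s=np.cos(np.radians(psi)),np.sin(np.radians(psi))
    T=np.array([[-s,c,0],[c,s,0],[0,0,-1]])
    print("t",round(st["t"],2),"at",np.round(p,1),"psi",round(cur,1),"q6",round(st["q"][5],2),"gap",round(st["finger_gap"]*85,1),"->",np.round(m.T@(np.array([x,y,z])-p),1),np.round(np.degrees(R.from_matrix(m.T@T).as_rotvec()),1))
E
python3 -c "
from h import *
go(677,-59,230,8)"
```

```text
t 0.1 at [232.5 579.4 230.4] psi 68.1 q6 -0.18 gap 85.3 -> [-650.4 -426.8    1. ] [-0.1  0.  60.1]
```

move_arm --commands "-50 -33 0 0 0 10 0.2;-100 -66 0 0 0 20 0.2;-150 -99 0 0 0 30 0.2;-200 -132 0 0 0 40 0.2;-250 -165 0 0 0 50 0.2" --grip_force 30

```text
t: 0.72
tcp_pos: [0.404, 0.332, 0.2311]
tool_rot: [0.589, 0.808, -0.0, -0.0]
force: [0.4, 0.4, 1.0]
finger_gap: 0.599
gripper_force: 0.0
```

```bash
python3 -c "
from h import *
go(677,-59,200,8)"
```

```text
t 0.72 at [404.  332.  231.1] psi 17.8 q6 0.16 gap 50.9 -> [-455.8  140.3   31.1] [-0.   0.   9.8]
```

move_arm --commands "-58 18 0 0 0 0 0.2;-116 36 0 0 0 0 0.2;-174 54 0 0 0 0 0.2;-232 72 0 0 0 0 0.2;-290 89 0 0 0 0 0.2"

```text
t: 1.35
tcp_pos: [0.5789, 0.084, 0.231]
tool_rot: [0.587, 0.81, -0.0, -0.0]
force: [0.3, 0.8, 0.3]
finger_gap: 0.599
gripper_force: 0.0
```

move_arm --commands "-58 18 10 0 0 4 0.2;-116 36 20 0 0 8 0.2;-166 51 31 0 0 10 0.2;-166 51 31 0 0 10 0.2;-166 51 31 0 0 10 0.2"

```text
t: 1.98
tcp_pos: [0.6774, -0.0557, 0.1995]
tool_rot: [0.655, 0.755, -0.0, -0.001]
force: [-0.1, -0.7, -0.4]
finger_gap: 0.598
gripper_force: 0.0
```

```bash
python3 - <<'E'
from h import *
go(677,-59,112,8)
s=snapshot("side");t=snapshot("top")
cv2.imwrite("pics/e.png",np.hstack([crop(t,220,110,80,100,5),crop(s,245,110,80,100,5)]))
E
```

```text
t 1.98 at [677.4 -55.7 199.5] psi 8.1 q6 -0.39 gap 50.8 -> [-3.3 -0.7 87.5] [-0.1 -0.1  0.1]
```

View pics/e.png

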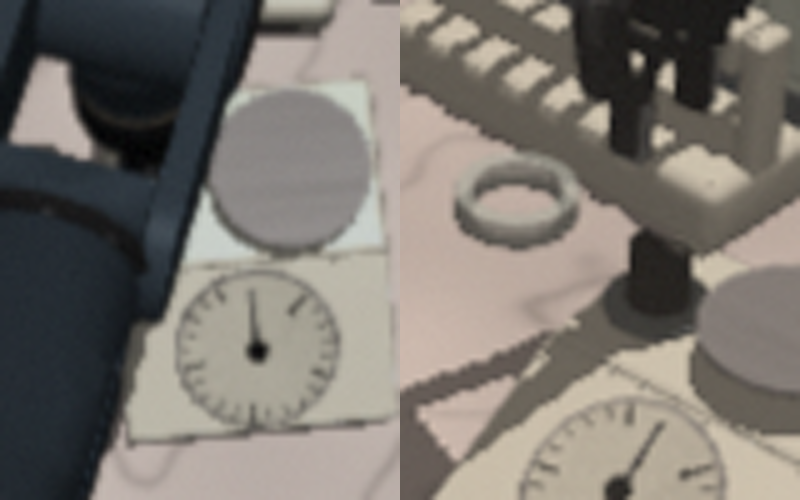

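Fingers straddle above the knob bar (side crop, tips at (625,155) and (690,105), knob at (660,240)). The dial stays visible from the top: zero tick (298,305), hub (257,350), needle (252,292).

move_arm --commands "-3 0 25 0 0 0 0.2;-3 0 50 0 0 0 0.2;-3 0 70 0 0 0 0.2;-3 0 80 0 0 0 0.2;-3 0 85 0 0 0 0.2"

```text
t: 2.7
tcp_pos: [0.6787, -0.0586, 0.1151]
tool_rot: [0.655, 0.756, 0.0, -0.0]
force: [-0.2, -0.5, -0.7]
finger_gap: 0.601
gripper_force: 0.0
```

move_arm --commands "0 0 0 0 0 0 -0.8;0 0 0 0 0 0 -0.8;0 0 0 0 0 0 -0.8;0 0 0 0 0 0 -0.8;0 0 0 0 0 0 -0.8" --grip_force 30

```text
t: 3.32
tcp_pos: [0.6786, -0.0593, 0.1163]
tool_rot: [0.655, 0.755, -0.0, 0.0]
force: [-3.8, -1.5, 6.2]
finger_gap: 0.154
gripper_force: 31.9
```

```bash
python3 -c "
from h import *
go(677,-59,112,8)"
```

```text
t 3.33 at [678.6 -59.3 116.3] psi 8.1 q6 -0.39 gap 13.1 -> [ 0.6 -1.5  4.3] [0.  0.  0.1]
```

move_arm --commands "0 0 -1 0 0 -9 -0.8;0 0 -1 0 0 -18 -0.8;0 0 -1 0 0 -27 -0.8;0 0 -1 0 0 -36 -0.8;0 0 -1 0 0 -45 -0.8"

```text
t: 3.95
tcp_pos: [0.6788, -0.0591, 0.1163]
tool_rot: [0.314, 0.949, 0.0, 0.0]
force: [-0.9, -0.1, 1.6]
finger_gap: 0.154
gripper_force: 31.4
```

move_arm --commands "0 0 0 0 0 -9 -0.8;0 0 0 0 0 -18 -0.8;0 0 0 0 0 -27 -0.8;0 0 0 0 0 -30 -0.8;0 0 0 0 0 -30 -0.8"

```text
t: 4.58
tcp_pos: [0.6788, -0.0589, 0.1163]
tool_rot: [0.06, 0.998, 0.0, 0.0]
force: [-1.6, 0.3, 2.0]
finger_gap: 0.157
gripper_force: 31.4
```

```bash
python3 - <<'E'
from h import *
go(677,-59,112,8)
s=snapshot("side");t=snapshot("top")
cv2.imwrite("pics/f.png",np.hstack([crop(t,250,158,42,44,9),crop(s,262,180,50,54,9)[:396,:420]]))
E
```

```text
t 4.58 at [678.8 -58.9 116.3] psi 83.1 q6 -1.7 gap 13.3 -> [ 1.8 -0.3  4.3] [ 0.   0.  75.1]
```

View pics/f.png

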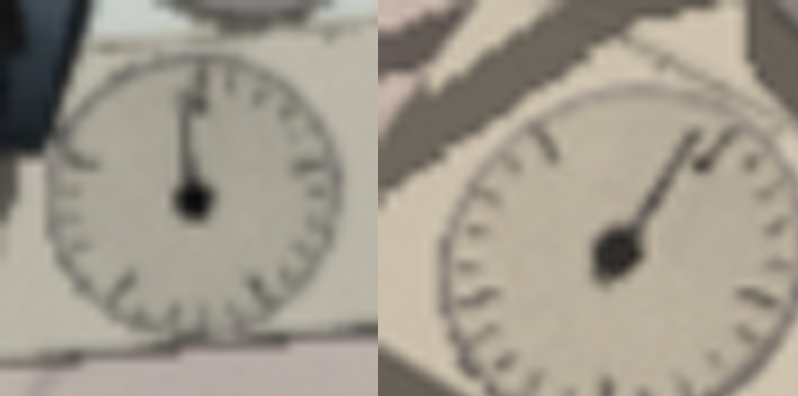

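The zero tick (dot inside) is at (735,130)–(703,163) in the side crop, just clockwise of the needle at (695,133), with the hub at (617,252).

```bash
cat >> h.py <<'E'
YAW=.1
def dial(s,u,v,hub=(.580,-.125,.064)):
    "clockwise angle on the dial from uphill, radius mm"
    c,sn=np.cos(YAW),np.sin(YAW);a=np.radians(27)
    n=np.array([-np.sin(a)*c,-np.sin(a)*sn,np.cos(a)]); up=np.array([np.cos(a)*c,np.cos(a)*sn,np.sin(a)]); rt=np.array([sn,-c,0])
    o,d=ray(s,u,v); h=np.array(hub); p=o+d*((h-o)@n)/(d@n)-h
    return p@rt*1000,p@up*1000
def ang(s,hub,pt):
    a=np.array(dial(s,*pt))-np.array(dial(s,*hub)); return round(float(np.arctan2(a[0],a[1])),3),round(float(np.hypot(*a)),1)
E
python3 - <<'E'
from h import *
t,s=load("top"),load("side")
S=lambda x,y:(262+(x-378)/9-.45,180+y/9-.45);T=lambda x,y:(250+x/9-.45,158+y/9-.45)
for n,p in dict(needle=(695,133),tick=(735,130),dot=(703,163),t200=(542,140)).items(): print(n,ang(s,S(617,252),S(*p)))
for n,p in dict(needle=(184,115),tick=(203,68),dot=(197,102),t200=(77,160),t50=(310,165)).items(): print(n,ang(t,T(194,201),T(*p)))
E
```

```text
needle (-0.03, 41.8)
tick (0.176, 48.9)
dot (0.175, 35.6)
t200 (-1.142, 44.2)
needle (-0.034, 32.9)
tick (0.14, 50.3)
dot (0.105, 37.5)
t200 (-1.124, 45.6)
t50 (1.353, 44.1)
```

move_arm --commands "0 0 0 0 0 -8 -0.8;0 0 0 0 0 -16 -0.8;0 0 0 0 0 -21 -0.8;0 0 0 0 0 -21 -0.8;0 0 0 0 0 -21 -0.8"

```text
t: 5.3
tcp_pos: [0.6788, -0.0588, 0.1163]
tool_rot: [-0.122, 0.993, 0.0, 0.0]
force: [0.3, 1.2, 1.0]
finger_gap: 0.155
gripper_force: 31.4
```

move_arm --commands "0 0 0 0 0 0 -0.4;0 0 0 0 0 0 -0.4;0 0 -5 0 0 0 -0.4;0 0 -40 0 0 0 -0.4;0 0 -100 0 0 0 -0.4"

```text
t: 5.92
tcp_pos: [0.677, -0.0589, 0.2149]
tool_rot: [-0.123, 0.992, 0.001, -0.003]
force: [0.6, -1.2, -0.5]
finger_gap: 0.301
gripper_force: 0.0
```

```bash
python3 - <<'E'
from h import *
go(556,-303,240,90)
s=snapshot("side");t=snapshot("top")
cv2.imwrite("pics/g.png",np.hstack([crop(t,250,158,42,44,9),crop(s,262,180,50,54,9)[:396,:420]]))
E
```

```text
t 5.92 at [677.  -58.9 214.9] psi 104.1 q6 -2.07 gap 25.6 -> [ 177.  -207.2  -24.8] [ 0.1 -0.3 14.1]
```

View pics/g.png

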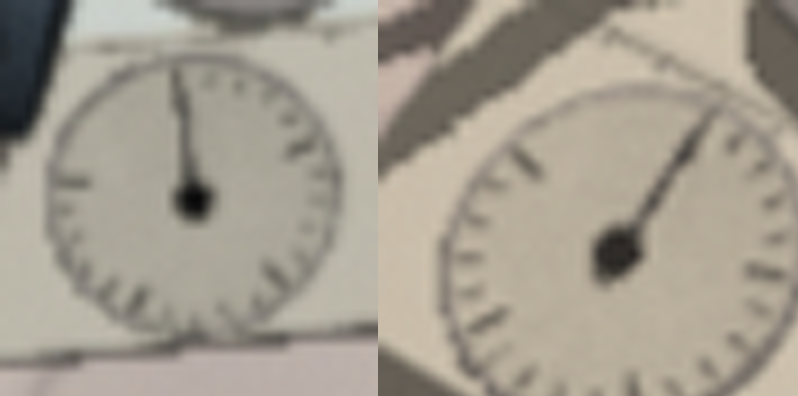

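The needle lies on the zero tick in both crops. I'll save reference dial images and write code for the needle reading and for locating the bottles.

```bash
cat >> h.py <<'E'
HUB=(262+(617-378)/9-.45,180+252/9-.45)
def proj(s,p):
    c=s["pose"][:3,:3].T@(np.array(p)-s["pose"][:3,3]); return s["fx"]*c[0]/c[2]+s["cx"],s["fy"]*c[1]/c[2]+s["cy"]
def needle(s):
    "needle angle from zero (rad, cw) -> grams; side view"
    a=np.radians(27);c,sn=np.cos(YAW),np.sin(YAW)
    up=np.array([np.cos(a)*c,np.cos(a)*sn,np.sin(a)]); rt=np.array([sn,-c,0])
    h=np.array((.580,-.125,.064)); d0=np.array(dial(s,*HUB))/1000; h=h+rt*d0[0]+up*d0[1]
    g=cv2.cvtColor(s["image"],cv2.COLOR_RGB2GRAY).astype(np.float32)
    th=np.arange(-.3,5.9,.01); rr=np.arange(.012,.033,.001)
    m=np.array([[proj(s,h+r*(rt*np.sin(x)+up*np.cos(x))) for r in rr] for x in th]).astype(np.float32)
    v=cv2.remap(g,m[...,0],m[...,1],cv2.INTER_LINEAR).mean(1); v=cv2.GaussianBlur(v[:,None],(1,9),0)[:,0]; i=v.argmin()
    return round(float(th[i]),2),round(float((th[i]+.03)/.025),1),round(float(np.median(v)-v[i]),1)
def bottles(t):
    "white caps on the right of the bench: template matching"
    r=load("top")["image"]; u,v=235+453/5-.4,122+325/5-.4; u0,v0=int(round(u)),int(round(v)); k=9
    T=r[v0-k:v0+k+1,u0-k:u0+k+1]; x0,y0=290,150; I=t["image"][y0:240,x0:400]
    S=cv2.matchTemplate(I,T,cv2.TM_SQDIFF_NORMED); out=[]
    for _ in range(5):
        mn,_,(x,y),_=cv2.minMaxLoc(S)
        if mn>.03: break
        p=atz(t,x0+x+k+u-u0,y0+y+k+v-v0,.066)*1000+[-1.5,-2.5,0]; out.append((round(p[0]),round(p[1]),round(mn,4)))
        cv2.circle(S,(x,y),7,1,-1)
    return out
E
python3 - <<'E'
from h import *
s=snapshot("side");print(needle(s));print(needle(load("side")))
print(bottles(load("top")),bottles(snapshot("top")))
go(556,-303,150,87)
E
```

```text
(-0.01, 0.8, 65.2)
(-0.01, 0.8, 58.5)
[(556, -304, 0.0), (583, -398, 0.0069), (462, -399, 0.013), (455, -312, 0.0131)] [(583, -395, 0.0292)]
t 6.12 at [679.7 -59.4 218.7] psi 104.1 q6 -2.07 gap 25.5 -> [ 179.7 -206.    68.5] [-0.1  0.2 17.1]
```

```bash
sed -i 's/mn>.03/mn>.2/' h.py; python3 - <<'E'
from h import *
t=snapshot("top");np.savez("top1.npz",**t);print(bottles(t))
E
```

```text
[(583, -395, 0.0291), (556, -304, 0.0329), (462, -396, 0.0401), (455, -312, 0.0432), (630, -517, 0.0732)]
```

move_arm --commands "36 -41 14 0 0 4 0.65;72 -82 28 0 0 8 0.65;108 -123 42 0 0 12 0.65;144 -165 56 0 0 17 0.65;180 -206 68 0 0 17 0.65"

```text
t: 6.8
tcp_pos: [0.5523, -0.3033, 0.1458]
tool_rot: [0.025, 1.0, 0.001, -0.002]
force: [0.1, 0.1, 0.1]
finger_gap: 0.824
gripper_force: 0.0
```

```bash
python3 - <<'E'
from h import *
go(556,-303,24,87)
t=snapshot("top");print(bottles(t))
cv2.imwrite("pics/h.png",np.hstack([crop(load("top"),290,150,90,90,4),crop(dict(np.load("top1.npz")),290,150,90,90,4)]))
E
```

```text
t 6.8 at [ 552.3 -303.3  145.8] psi 87.1 q6 -2.2 gap 70.0 -> [ -4.1   0.2 121.8] [ 0.1 -0.2  0.1]
[(462, -396, 0.052), (650, -465, 0.0594), (633, -484, 0.0746), (630, -517, 0.0796), (527, -475, 0.1101)]
```

View pics/h.png

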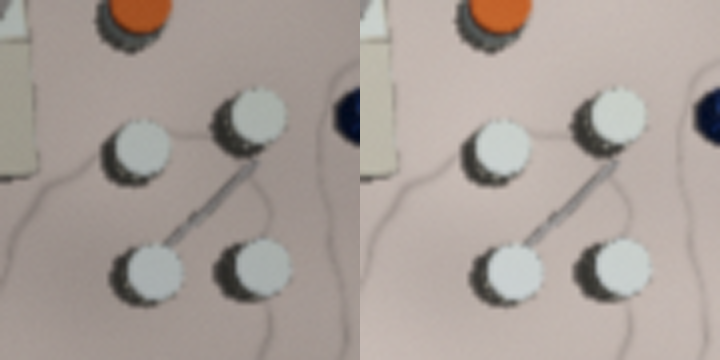

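Bottles have not moved; only the brightness changed. Descend and grasp bottle1.

move_arm --commands "0 0 50 0 0 0 0.65;0 0 100 0 0 0 0.65;0 0 120 0 0 0 0.65;0 0 126 0 0 0 0.65;0 0 126 0 0 0 0.65"

```text
t: 7.48
tcp_pos: [0.5551, -0.303, 0.023]
tool_rot: [0.025, 1.0, -0.0, 0.001]
force: [0.0, 0.8, 0.3]
finger_gap: 0.824
gripper_force: 0.0
```

move_arm --commands "0 0 0 0 0 0 -0.3;0 0 0 0 0 0 -0.3;0 0 0 0 0 0 -0.3;0 0 0 0 0 0 -0.3;0 0 0 0 0 0 -0.3" --grip_force 25

```text
t: 8.1
tcp_pos: [0.5556, -0.3036, 0.0243]
tool_rot: [0.025, 1.0, -0.001, 0.002]
force: [0.3, -0.5, 5.6]
finger_gap: 0.573
gripper_force: 26.7
```

```bash
python3 - <<'E'
from h import *
go(556,-303,200,87);go(688,-145,200,87)
E
```

```text
t 8.1 at [ 555.6 -303.6   24.3] psi 87.1 q6 -2.2 gap 48.7 -> [  -0.9    0.2 -175.7] [-0.1  0.2  0.1]
t 8.1 at [ 555.6 -303.6   24.3] psi 87.1 q6 -2.2 gap 48.7 -> [-124.8  164.7 -175.7] [-0.1  0.2  0.1]
```

move_arm --commands "0 0 -55 0 0 0 -0.3;0 0 -110 0 0 0 -0.3;0 0 -160 0 0 0 -0.3;-20 25 -180 0 0 0 -0.3;-50 65 -180 0 0 0 -0.3"

```text
t: 8.72
tcp_pos: [0.6087, -0.2418, 0.2057]
tool_rot: [0.027, 1.0, -0.002, 0.003]
force: [0.8, -0.0, -1.4]
finger_gap: 0.575
gripper_force: 26.7
```

move_arm --commands "-30 40 0 0 0 0 -0.3;-60 80 0 0 0 0 -0.3;-75 100 0 0 0 0 -0.3;-75 100 30 0 0 0 -0.3;-75 100 50 0 0 0 -0.3"

```text
t: 9.35
tcp_pos: [0.6865, -0.1441, 0.1508]
tool_rot: [0.025, 1.0, 0.0, -0.001]
force: [0.6, 0.2, -1.2]
finger_gap: 0.572
gripper_force: 26.6
```

move_arm --commands "0 0 6 0 0 0 -0.3;0 0 10 0 0 0 -0.3;0 0 10 0 0 0 -0.3;0 0 10 0 0 0 0.65;0 0 10 0 0 0 0.65"

```text
t: 9.98
tcp_pos: [0.688, -0.1445, 0.1432]
tool_rot: [0.025, 1.0, -0.0, 0.001]
force: [0.2, -0.5, -0.9]
finger_gap: 0.828
gripper_force: 0.0
```

move_arm --commands "0 0 0 0 0 0 0.65;0 0 0 0 0 0 0.65;0 0 0 0 0 0 0.65;0 0 0 0 0 0 0.65;0 0 0 0 0 0 0.65"

```text
t: 10.6
tcp_pos: [0.6875, -0.1442, 0.1423]
tool_rot: [0.025, 1.0, 0.0, -0.0]
force: [-0.2, 1.0, -0.6]
finger_gap: 0.824
gripper_force: 0.0
```

move_arm --commands "0 0 0 0 0 0 0.65;0 0 0 0 0 0 0.65;0 0 0 0 0 0 0.65;0 0 0 0 0 0 0.65;0 0 0 0 0 0 0.65"

```text
t: 11.22
tcp_pos: [0.6875, -0.1443, 0.1423]
tool_rot: [0.025, 1.0, -0.0, -0.0]
force: [0.6, -0.0, -0.1]
finger_gap: 0.825
gripper_force: 0.0
```

```bash
python3 - <<'E'
from h import *
go(688,-145,144,87)
s=snapshot("side");print(needle(s)); np.savez("side_b1.npz",**s)
cv2.imwrite("pics/i.png",crop(s,240,90,120,150,4))
E
```

```text
t 11.22 at [ 687.5 -144.3  142.3] psi 87.1 q6 -1.89 gap 70.1 -> [-0.5 -0.7 -1.7] [-0.  -0.   0.1]
(0.06, 3.6, 36.1)
```

View pics/i.png

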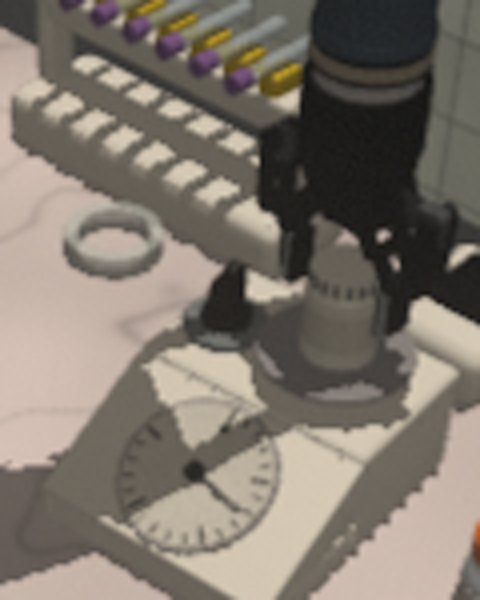

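Shadows cross the dial. The needle points to (240,512) from the hub (195,470), zero tick (232,412), and the bottle stands upright on the pan. I'll make the detector local-contrast based.

```bash
sed -i 's/i=v.argmin()/v=v-np.minimum(np.roll(v,18),np.roll(v,-18)); i=v.argmin()/' h.py; python3 - <<'E'
from h import *
s=dict(np.load("side_b1.npz")); print(needle(s),needle(load("side")))
f=lambda x,y:(240+x/4-.4,90+y/4-.4)
print(ang(s,f(195,470),f(240,512)),ang(s,f(195,470),f(232,412)))
E
```

```text
(1.79, 72.8, 56.7) (-0.01, 0.8, 41.5)
(1.796, 43.3) (-0.043, 45.6)
```

Bottle1 reads about 73 g, so it goes in the tub.

move_arm --commands "0 0 6 0 0 0 0.65;0 0 6 0 0 0 -0.3;0 0 6 0 0 0 -0.3;0 0 6 0 0 0 -0.3;0 0 6 0 0 0 -0.3"

```text
t: 11.9
tcp_pos: [0.6875, -0.1442, 0.1364]
tool_rot: [0.025, 1.0, -0.0, -0.0]
force: [0.4, -0.3, -0.1]
finger_gap: 0.572
gripper_force: 29.9
```

move_arm --commands "0 0 -20 0 0 0 -0.3;0 0 -50 0 0 0 -0.3;0 0 -70 0 0 0 -0.3;35 40 -70 0 0 0 -0.3;75 85 -70 0 0 0 -0.3"

```text
t: 12.52
tcp_pos: [0.6174, -0.0556, 0.2083]
tool_rot: [0.026, 1.0, -0.0, 0.002]
force: [0.5, 0.9, -0.5]
finger_gap: 0.572
gripper_force: 29.8
```

move_arm --commands "40 44 0 0 0 0 -0.3;80 88 0 0 0 0 -0.3;120 132 0 0 0 0 -0.3;150 166 0 0 0 0 -0.3;162 179 20 0 0 0 -0.3"

```text
t: 13.15
tcp_pos: [0.4639, 0.1333, 0.1888]
tool_rot: [0.024, 1.0, 0.0, 0.003]
force: [1.0, 0.5, -1.6]
finger_gap: 0.578
gripper_force: 29.9
```

```bash
python3 - <<'E'
from h import *
go(465,130,32,87)
E
```

```text
t 13.15 at [463.9 133.3 188.8] psi 87.3 q6 -1.48 gap 49.2 -> [ -0.4  -3.4 156.8] [0.  0.3 0.3]
```

move_arm --commands "0 -3 55 0 0 0 -0.3;0 -3 110 0 0 0 -0.3;0 -3 145 0 0 0 -0.3;0 -3 157 0 0 0 -0.3;0 -3 157 0 0 0 -0.3"

```text
t: 13.78
tcp_pos: [0.4647, 0.1283, 0.0297]
tool_rot: [0.025, 1.0, 0.0, 0.0]
force: [-0.4, -0.4, -0.0]
finger_gap: 0.57
gripper_force: 29.8
```

move_arm --commands "0 0 0 0 0 0 0.46;0 0 0 0 0 0 0.46;0 0 0 0 0 0 0.46;0 0 -60 0 0 0 0.46;0 0 -120 0 0 0 0.46"

```text
t: 14.4
tcp_pos: [0.4632, 0.1282, 0.1498]
tool_rot: [0.025, 1.0, -0.0, -0.002]
force: [1.4, 0.7, 0.2]
finger_gap: 0.73
gripper_force: 0.0
```

```bash
python3 - <<'E'
from h import *
print(bottles(snapshot("top")))
go(455,-312,190,87)
E
```

```text
[(583, -398, 0.0131), (462, -367, 0.0221), (458, -309, 0.0322), (633, -517, 0.0625), (563, -411, 0.0625)]
t 14.45 at [467.7 128.7 157.2] psi 87.2 q6 -1.48 gap 61.9 -> [  -9.6 -440.8  -33.1] [0.1 0.7 0.2]
```

Bottle4 was knocked to about (462,−367). Next is bottle2, which hasn't moved.

move_arm --commands "-14 -52 -20 0 0 0 0.65;-28 -104 -40 0 0 0 0.65;-44 -160 -40 0 0 0 0.65;-60 -218 -40 0 0 0 0.65;-75 -276 -40 0 0 0 0.65"

```text
t: 15.08
tcp_pos: [0.5251, -0.1529, 0.1899]
tool_rot: [0.025, 1.0, -0.0, 0.001]
force: [0.2, 0.3, -0.5]
finger_gap: 0.827
gripper_force: 0.0
```

move_arm --commands "-15 -58 0 0 0 0 0.65;-30 -116 0 0 0 0 0.65;-46 -174 0 0 0 0 0.65;-66 -230 0 0 0 0 0.65;-66 -244 0 0 0 0 0.65"

```text
t: 15.7
tcp_pos: [0.579, -0.4023, 0.1893]
tool_rot: [0.027, 1.0, -0.001, 0.001]
force: [-0.2, -0.1, -0.5]
finger_gap: 0.822
gripper_force: 0.0
```

```bash
python3 - <<'E'
from h import *
go(583,-398,24,87)
t=snapshot("top"); np.savez("top2.npz",**t)
cv2.imwrite("pics/j.png",crop(t,285,150,100,90,6)[:,:600])
E
```

```text
t 15.7 at [ 579.  -402.3  189.3] psi 86.9 q6 -2.28 gap 69.9 -> [ -3.5   4.9 165.3] [-0.1  0.1 -0.1]
```

View pics/j.png

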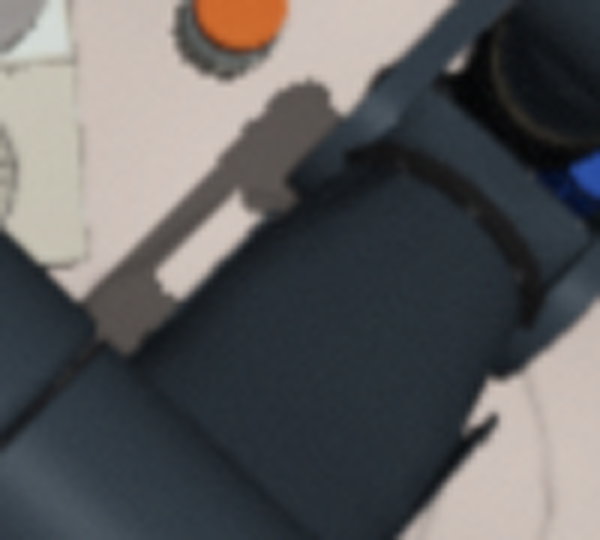

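The arm hides the bottles here, so nothing new from that view. I go on with the descent onto bottle2.

move_arm --commands "-2 3 55 0 0 0 0.65;-2 3 110 0 0 0 0.65;-2 3 150 0 0 0 0.65;-2 3 165 0 0 0 0.65;-2 3 165 0 0 0 0.65"

```text
t: 16.38
tcp_pos: [0.5805, -0.394, 0.024]
tool_rot: [0.025, 1.0, 0.001, -0.001]
force: [0.2, -0.7, 0.2]
finger_gap: 0.826
gripper_force: 0.0
```

move_arm --commands "0 0 0 0 0 0 -0.3;0 0 0 0 0 0 -0.3;0 0 0 0 0 0 -0.3;0 0 0 0 0 0 -0.3;0 0 0 0 0 0 -0.3"

```text
t: 17.0
tcp_pos: [0.5822, -0.3963, 0.027]
tool_rot: [0.025, 1.0, -0.001, 0.002]
force: [-0.3, 0.9, 6.6]
finger_gap: 0.572
gripper_force: 26.5
```

move_arm --commands "0 0 -55 0 0 0 -0.3;0 0 -110 0 0 0 -0.3;0 0 -160 0 0 0 -0.3;0 0 -180 0 0 0 -0.3;0 0 -180 0 0 0 -0.3"

```text
t: 17.62
tcp_pos: [0.5817, -0.3961, 0.2073]
tool_rot: [0.025, 1.0, -0.002, 0.002]
force: [-0.7, 1.2, -2.0]
finger_gap: 0.577
gripper_force: 26.5
```

```bash
python3 - <<'E'
from h import *
t=snapshot("top"); print(bottles(t))
go(687.5,-144.5,144,87)
E
```

```text
[(649, -341, 0.1068), (443, -450, 0.1312), (488, -512, 0.1341), (459, -486, 0.1364), (424, -488, 0.1367)]
t 17.68 at [ 580.7 -395.2  205. ] psi 87.1 q6 -2.28 gap 48.4 -> [-94.  255.8  60.9] [-0.   0.1  0.1]
```

move_arm --commands "-20 55 0 0 0 0 -0.3;-40 110 0 0 0 0 -0.3;-60 165 0 0 0 0 -0.3;-80 220 0 0 0 0 -0.3;-93 255 0 0 0 0 -0.3"

```text
t: 18.3
tcp_pos: [0.6859, -0.1417, 0.2016]
tool_rot: [0.024, 1.0, 0.001, -0.002]
force: [-0.3, -0.5, 0.4]
finger_gap: 0.574
gripper_force: 26.5
```

move_arm --commands "0 0 35 0 0 0 -0.3;0 0 52 0 0 0 -0.3;0 0 60 0 0 0 -0.3;0 0 60 0 0 0 -0.3;0 0 60 0 0 0 0.65"

```text
t: 18.92
tcp_pos: [0.6871, -0.1462, 0.1454]
tool_rot: [0.026, 1.0, -0.0, 0.001]
force: [0.0, -0.4, -0.1]
finger_gap: 0.77
gripper_force: 0.0
```

move_arm --commands "0 0 0 0 0 0 0.65;0 0 0 0 0 0 0.65;0 0 0 0 0 0 0.65;0 0 0 0 0 0 0.65;0 0 0 0 0 0 0.65"

```text
t: 19.55
tcp_pos: [0.6864, -0.1452, 0.1443]
tool_rot: [0.025, 1.0, -0.0, -0.0]
force: [-0.6, -0.4, 0.1]
finger_gap: 0.825
gripper_force: 0.0
```

move_arm --commands "0 0 0 0 0 0 0.65;0 0 0 0 0 0 0.65;0 0 0 0 0 0 0.65;0 0 0 0 0 0 0.65;0 0 0 0 0 0 0.65"

```text
t: 20.18
tcp_pos: [0.6865, -0.1452, 0.1443]
tool_rot: [0.025, 1.0, -0.0, 0.0]
force: [0.6, -0.2, 0.4]
finger_gap: 0.823
gripper_force: 0.0
```

```bash
python3 - <<'E'
from h import *
s=snapshot("side"); np.savez("side_b2.npz",**s); print(needle(s)); print(needle(snapshot("side")))
go(437,311,210,87)
E
```

```text
(1.73, 70.4, 53.3)
(1.73, 70.4, 52.8)
t 20.27 at [ 686.5 -145.2  144.3] psi 87.1 q6 -1.89 gap 70.3 -> [272.1 443.1 -65.7] [ 0.  -0.   0.1]
```

```bash
sed -i 's/^    return round(float(th\[i\]),2)/    globals()["V"]=(th,v)\n&/' h.py; python3 - <<'E'
import h
from h import *
from scipy.signal import find_peaks
for n in("side_b1","side_b2"):
    s=dict(np.load(n+".npz")); print(n,needle(s)); th,v=h.V; p,_=find_peaks(-v,height=12,distance=5); print([(round(th[i],2),round(v[i])) for i in p])
E
```

```text
side_b1 (1.79, 72.8, 56.7)
[(np.float64(1.79), -54)]
side_b2 (1.73, 70.4, 53.3)
[(np.float64(1.73), -50)]
```

Bottle2 reads about 70 g, so it goes in the tub as well.

move_arm --commands "0 0 7 0 0 0 0.65;0 0 7 0 0 0 -0.3;0 0 7 0 0 0 -0.3;0 0 7 0 0 0 -0.3;0 0 7 0 0 0 -0.3"

```text
t: 20.9
tcp_pos: [0.6865, -0.1452, 0.1374]
tool_rot: [0.025, 1.0, 0.0, -0.0]
force: [-0.6, 0.8, -0.0]
finger_gap: 0.579
gripper_force: 27.7
```

move_arm --commands "0 0 -20 0 0 0 -0.3;0 0 -50 0 0 0 -0.3;0 0 -70 0 0 0 -0.3;45 29 -70 0 0 0 -0.3;95 60 -70 0 0 0 -0.3"

```text
t: 21.52
tcp_pos: [0.5949, -0.0806, 0.2092]
tool_rot: [0.026, 1.0, -0.001, 0.002]
force: [1.0, -0.1, -0.5]
finger_gap: 0.574
gripper_force: 27.7
```

move_arm --commands "50 31 0 0 0 0 -0.3;100 63 0 0 0 0 -0.3;150 95 0 0 0 0 -0.3;190 120 0 0 0 0 -0.3;204 130 20 0 0 0 -0.3"

```text
t: 22.15
tcp_pos: [0.3962, 0.0608, 0.1893]
tool_rot: [0.024, 1.0, -0.0, 0.002]
force: [0.4, 0.8, -1.9]
finger_gap: 0.568
gripper_force: 27.7
```

```bash
python3 - <<'E'
from h import *
go(398,60,32,87)
E
```

```text
t 22.15 at [396.2  60.8 189.3] psi 87.2 q6 -1.65 gap 48.3 -> [ -1.1  -0.7 157.3] [-0.   0.3  0.2]
```

move_arm --commands "-1 0 55 0 0 0 -0.3;-1 0 110 0 0 0 -0.3;-1 0 145 0 0 0 -0.3;-1 0 157 0 0 0 -0.3;-1 0 157 0 0 0 -0.3"

```text
t: 22.78
tcp_pos: [0.3992, 0.0594, 0.0306]
tool_rot: [0.025, 1.0, -0.0, 0.0]
force: [0.8, 0.4, -0.9]
finger_gap: 0.572
gripper_force: 27.7
```

move_arm --commands "0 0 0 0 0 0 0.46;0 0 0 0 0 0 0.46;0 0 0 0 0 0 0.46;0 0 -60 0 0 0 0.46;0 0 -120 0 0 0 0.46"

```text
t: 23.4
tcp_pos: [0.3976, 0.0596, 0.1507]
tool_rot: [0.025, 1.0, 0.0, -0.002]
force: [1.3, 0.3, -0.2]
finger_gap: 0.728
gripper_force: 0.0
```

```bash
python3 - <<'E'
from h import *
t=snapshot("top");print(bottles(t))
go(455,-311,190,0)
cv2.imwrite("pics/k.png",np.hstack([crop(t,160,185,75,75,5),crop(t,305,160,75,75,5)]))
E
```

```text
[(462, -367, 0.0209), (458, -309, 0.0315), (633, -517, 0.0619), (553, -407, 0.065), (569, -392, 0.0709)]
t 23.45 at [401.4  59.4 157.5] psi 87.2 q6 -1.65 gap 62.2 -> [ -72.2 -367.4  -31.4] [ 0.4  0.5 87.2]
```

View pics/k.png

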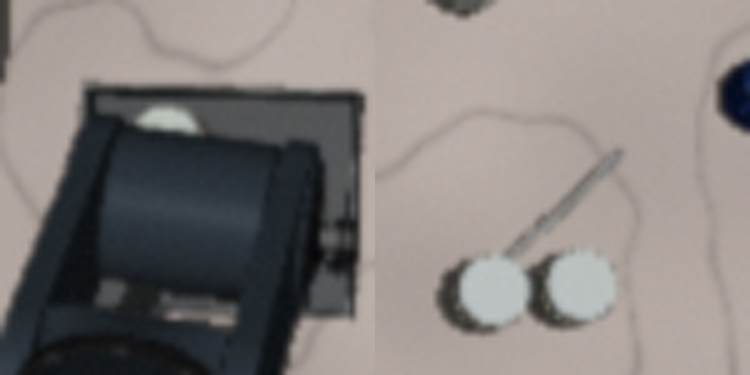

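Two bottles remain, at (493,291) and (582,285) in the right panel. That puts bottle3 unmoved at (455,−311) and bottle4 at about (459,−368), 7 mm apart in y. I'll grasp along x.

move_arm --commands "-12 -58 -20 0 0 10 0.65;-24 -116 -32 0 0 20 0.65;-35 -174 -32 0 0 30 0.65;-47 -232 -32 0 0 40 0.65;-58 -290 -32 0 0 50 0.65"

```text
t: 24.08
tcp_pos: [0.4416, -0.2349, 0.1828]
tool_rot: [0.448, 0.894, 0.0, 0.0]
force: [1.0, 0.1, -0.3]
finger_gap: 0.824
gripper_force: 0.0
```

```bash
python3 - <<'E'
from h import *
go(455,-311,190,0)
E
```

```text
t 24.07 at [ 441.6 -234.9  182.8] psi 36.8 q6 -1.35 gap 70.0 -> [-69.  -34.8  -7.2] [ 0.   0.  36.8]
```

move_arm --commands "-35 -18 0 0 0 10 0.65;-68 -34 0 0 0 20 0.65;-68 -34 0 0 0 30 0.65;-68 -34 0 0 0 37 0.65;-68 -34 0 0 0 37 0.65"

```text
t: 24.7
tcp_pos: [0.4553, -0.3076, 0.1824]
tool_rot: [0.706, 0.708, 0.0, -0.0]
force: [0.2, 1.2, -0.1]
finger_gap: 0.823
gripper_force: 0.0
```

```bash
python3 - <<'E'
from h import *
go(455,-311,24.5,0)
E
```

```text
t 24.7 at [ 455.3 -307.6  182.4] psi 0.2 q6 -0.8 gap 70.0 -> [ -3.4  -0.3 157.9] [-0.  -0.   0.2]
```

move_arm --commands "-3 0 55 0 0 0 0.65;-3 0 110 0 0 0 0.65;-3 0 145 0 0 0 0.65;-3 0 158 0 0 0 0.65;-3 0 158 0 0 0 0.65"

```text
t: 25.32
tcp_pos: [0.4557, -0.3106, 0.0242]
tool_rot: [0.706, 0.708, -0.0, -0.0]
force: [-0.5, 0.1, 0.2]
finger_gap: 0.823
gripper_force: 0.0
```

move_arm --commands "0 0 0 0 0 0 -0.3;0 0 0 0 0 0 -0.3;0 0 0 0 0 0 -0.3;0 0 0 0 0 0 -0.3;0 0 0 0 0 0 -0.3"

```text
t: 25.95
tcp_pos: [0.4567, -0.3117, 0.0261]
tool_rot: [0.706, 0.708, -0.0, 0.002]
force: [0.9, 0.5, 6.4]
finger_gap: 0.576
gripper_force: 26.7
```

move_arm --commands "0 0 -55 0 0 0 -0.3;0 0 -110 0 0 0 -0.3;0 0 -160 0 0 -10 -0.3;0 0 -180 0 0 -20 -0.3;0 0 -180 0 0 -30 -0.3"

```text
t: 26.58
tcp_pos: [0.4566, -0.3116, 0.2074]
tool_rot: [0.496, 0.868, -0.001, 0.003]
force: [0.0, -0.1, -1.0]
finger_gap: 0.569
gripper_force: 26.5
```

```bash
python3 - <<'E'
from h import *
go(687,-145,205,87)
E
```

```text
t 26.57 at [ 456.6 -311.6  207.4] psi 30.5 q6 -1.33 gap 48.3 -> [ 26.7 283.1   2.6] [ -0.1   0.3 -56.5]
```

move_arm --commands "5 56 0 0 0 -10 -0.3;11 112 0 0 0 -20 -0.3;16 168 0 0 0 -30 -0.3;22 226 0 0 0 -40 -0.3;27 283 0 0 0 -50 -0.3"

```text
t: 27.2
tcp_pos: [0.688, -0.144, 0.2047]
tool_rot: [0.083, 0.997, -0.0, 0.0]
force: [0.3, -0.6, -0.4]
finger_gap: 0.574
gripper_force: 26.6
```

```bash
python3 - <<'E'
from h import *
go(687,-145,145,87)
E
```

```text
t 27.2 at [ 688.  -144.   204.7] psi 80.5 q6 -1.77 gap 48.8 -> [ 0.8 -1.1 59.7] [-0.   0.  -6.5]
```

move_arm --commands "0 0 35 0 0 -6 -0.3;0 0 52 0 0 -6 -0.3;0 0 60 0 0 -6 -0.3;0 0 60 0 0 -6 -0.3;0 0 60 0 0 -6 0.65"

```text
t: 27.82
tcp_pos: [0.6874, -0.1464, 0.1457]
tool_rot: [0.035, 0.999, -0.0, 0.001]
force: [0.3, 1.0, 0.6]
finger_gap: 0.769
gripper_force: 0.0
```

move_arm --commands "0 0 0 0 0 0 0.65;0 0 0 0 0 0 0.65;0 0 0 0 0 0 0.65;0 0 0 0 0 0 0.65;0 0 0 0 0 0 0.65"

```text
t: 28.45
tcp_pos: [0.6869, -0.1453, 0.1443]
tool_rot: [0.034, 0.999, 0.0, -0.0]
force: [-0.5, 0.7, -0.4]
finger_gap: 0.822
gripper_force: 0.0
```

move_arm --commands "0 0 0 0 0 0 0.65;0 0 0 0 0 0 0.65;0 0 0 0 0 0 0.65;0 0 0 0 0 0 0.65;0 0 0 0 0 0 0.65"

```text
t: 29.08
tcp_pos: [0.6869, -0.1454, 0.1443]
tool_rot: [0.034, 0.999, -0.0, -0.0]
force: [0.7, 0.8, -0.5]
finger_gap: 0.823
gripper_force: 0.0
```

```bash
python3 - <<'E'
from h import *
s=snapshot("side"); np.savez("side_b3.npz",**s); print(needle(s)); print(needle(snapshot("side")))
go(503,309,205,87)
E
```

```text
(1.31, 53.6, 52.7)
(1.31, 53.6, 53.3)
t 29.18 at [ 686.9 -145.4  144.3] psi 86.1 q6 -1.87 gap 70.2 -> [214.2 440.9 -60.7] [-0.   0.  -0.9]
```

Bottle3 reads about 54 g, so it goes in the tub too.

move_arm --commands "0 0 6 0 0 0 0.65;0 0 6 0 0 0 -0.3;0 0 6 0 0 0 -0.3;0 0 6 0 0 0 -0.3;0 0 6 0 0 0 -0.3"

```text
t: 29.8
tcp_pos: [0.6869, -0.1453, 0.1384]
tool_rot: [0.034, 0.999, 0.0, 0.0]
force: [0.1, 0.3, 0.2]
finger_gap: 0.575
gripper_force: 29.9
```

move_arm --commands "0 0 -20 0 0 0 -0.3;0 0 -50 0 0 0 -0.3;0 0 -70 0 0 0 -0.3;42 35 -70 0 0 0 -0.3;88 74 -70 0 0 0 -0.3"

```text
t: 30.42
tcp_pos: [0.6044, -0.0656, 0.2102]
tool_rot: [0.035, 0.999, -0.0, 0.002]
force: [0.1, -0.2, -1.0]
finger_gap: 0.571
gripper_force: 29.8
```

move_arm --commands "46 39 0 0 0 0 -0.3;92 78 0 0 0 0 -0.3;138 117 0 0 0 0 -0.3;184 155 0 0 0 0 -0.3;219 183 10 0 0 0 -0.3"

```text
t: 31.05
tcp_pos: [0.3973, 0.1332, 0.2001]
tool_rot: [0.034, 0.999, 0.0, 0.002]
force: [0.7, 0.1, -0.7]
finger_gap: 0.569
gripper_force: 29.8
```

```bash
python3 - <<'E'
from h import *
go(398,133,31,87)
E
```

```text
t 31.05 at [397.3 133.2 200.1] psi 86.2 q6 -1.45 gap 48.4 -> [  0.   -0.3 169.1] [ 0.   0.2 -0.8]
```

move_arm --commands "0 0 55 0 0 0 -0.3;0 0 110 0 0 0 -0.3;0 0 150 0 0 0 -0.3;0 0 168 0 0 0 -0.3;0 0 168 0 0 0 -0.3"

```text
t: 31.68
tcp_pos: [0.3988, 0.1318, 0.03]
tool_rot: [0.034, 0.999, -0.0, -0.0]
force: [-0.3, -0.6, -1.2]
finger_gap: 0.568
gripper_force: 29.8
```

move_arm --commands "0 0 0 0 0 0 0.36;0 0 0 0 0 0 0.36;0 0 -10 0 0 0 0.36;0 0 -60 0 0 0 0.36;0 0 -120 0 0 0 0.36"

```text
t: 32.3
tcp_pos: [0.3972, 0.1317, 0.1519]
tool_rot: [0.034, 0.999, -0.0, -0.001]
force: [2.0, -0.1, -0.8]
finger_gap: 0.682
gripper_force: 0.0
```

```bash
python3 - <<'E'
from h import *
t=snapshot("top");print(bottles(t))
go(459,-368,190,87)
E
```

```text
[(462, -367, 0.018), (633, -517, 0.0609), (553, -407, 0.0624), (569, -392, 0.0677), (549, -219, 0.0682)]
t 32.35 at [401.2 132.3 158.6] psi 86.2 q6 -1.45 gap 57.8 -> [ -91.5 -495.2  -31. ] [ 0.1  0.7 -0.8]
```

move_arm --commands "-11 -56 -20 0 0 0 0.65;-22 -112 -32 0 0 0 0.65;-33 -168 -32 0 0 0 0.65;-44 -224 -32 0 0 0 0.65;-55 -280 -32 0 0 0 0.65"

```text
t: 32.98
tcp_pos: [0.4338, -0.1531, 0.1836]
tool_rot: [0.034, 0.999, -0.0, 0.001]
force: [0.3, 0.4, -0.5]
finger_gap: 0.823
gripper_force: 0.0
```

move_arm --commands "-10 -56 0 0 0 0 0.65;-20 -112 0 0 0 0 0.65;-30 -168 0 0 0 0 0.65;-37 -210 0 0 0 0 0.65;-37 -213 0 0 0 0 0.65"

```text
t: 33.6
tcp_pos: [0.4566, -0.3698, 0.1835]
tool_rot: [0.035, 0.999, -0.001, 0.001]
force: [0.0, 0.4, 0.6]
finger_gap: 0.825
gripper_force: 0.0
```

```bash
python3 - <<'E'
from h import *
go(460,-368,24.5,87)
E
```

```text
t 33.6 at [ 456.6 -369.8  183.5] psi 85.9 q6 -2.37 gap 70.1 -> [ -2.9   2.5 159. ] [-0.2  0.1 -1.1]
```

move_arm --commands "-2 1 55 0 0 0 0.65;-2 1 110 0 0 0 0.65;-2 1 145 0 0 0 0.65;-2 1 159 0 0 0 0.65;-2 1 159 0 0 0 0.65"

```text
t: 34.22
tcp_pos: [0.4584, -0.3646, 0.0235]
tool_rot: [0.034, 0.999, 0.0, -0.0]
force: [0.5, 0.5, 0.5]
finger_gap: 0.823
gripper_force: 0.0
```

move_arm --commands "0 0 0 0 0 0 -0.3;0 0 0 0 0 0 -0.3;0 0 0 0 0 0 -0.3;0 0 0 0 0 0 -0.3;0 0 0 0 0 0 -0.3"

```text
t: 34.85
tcp_pos: [0.4595, -0.3664, 0.0254]
tool_rot: [0.034, 0.999, -0.001, 0.001]
force: [-0.2, 1.5, 6.8]
finger_gap: 0.58
gripper_force: 26.1
```

move_arm --commands "0 0 -55 0 0 0 -0.3;0 0 -110 0 0 0 -0.3;0 0 -160 0 0 0 -0.3;-20 25 -180 0 0 0 -0.3;-60 68 -180 0 0 0 -0.3"

```text
t: 35.48
tcp_pos: [0.5238, -0.3035, 0.2068]
tool_rot: [0.036, 0.999, -0.002, 0.002]
force: [1.0, -0.5, -1.8]
finger_gap: 0.574
gripper_force: 26.9
```

```bash
python3 - <<'E'
from h import *
go(687,-145,145,87)
E
```

```text
t 35.48 at [ 523.8 -303.5  206.8] psi 85.9 q6 -2.21 gap 48.8 -> [-151.1  170.1   61.8] [-0.3  0.3 -1.1]
```

move_arm --commands "-38 43 0 0 0 0 -0.3;-76 86 0 0 0 0 -0.3;-114 128 0 0 0 0 -0.3;-148 167 0 0 0 0 -0.3;-148 167 0 0 0 0 -0.3"

```text
t: 36.1
tcp_pos: [0.684, -0.1413, 0.2035]
tool_rot: [0.031, 1.0, 0.0, 0.001]
force: [-0.7, 0.3, -1.6]
finger_gap: 0.573
gripper_force: 26.9
```

move_arm --commands "0 0 35 0 0 0 -0.3;0 0 52 0 0 0 -0.3;0 0 60 0 0 0 -0.3;0 0 60 0 0 0 -0.3;0 0 60 0 0 0 0.65"

```text
t: 36.72
tcp_pos: [0.6827, -0.1457, 0.1447]
tool_rot: [0.034, 0.999, -0.0, 0.001]
force: [-0.2, 0.1, 0.1]
finger_gap: 0.77
gripper_force: 0.0
```

move_arm --commands "0 0 0 0 0 0 0.65;0 0 0 0 0 0 0.65;0 0 0 0 0 0 0.65;0 0 0 0 0 0 0.65;0 0 0 0 0 0 0.65"

```text
t: 37.35
tcp_pos: [0.6819, -0.145, 0.1433]
tool_rot: [0.034, 0.999, -0.0, -0.0]
force: [-0.4, 0.1, 0.3]
finger_gap: 0.827
gripper_force: 0.0
```

move_arm --commands "0 0 0 0 0 0 0.65;0 0 0 0 0 0 0.65;0 0 0 0 0 0 0.65;0 0 0 0 0 0 0.65;0 0 0 0 0 0 0.65"

```text
t: 37.98
tcp_pos: [0.6819, -0.145, 0.1433]
tool_rot: [0.034, 0.999, -0.0, -0.0]
force: [-0.3, 0.7, 0.6]
finger_gap: 0.827
gripper_force: 0.0
```

```bash
python3 - <<'E'
from h import *
s=snapshot("side"); np.savez("side_b4.npz",**s); print(needle(s)); print(needle(snapshot("side")))
go(503,309,210,87)
E
```

```text
(2.66, 107.6, 41.9)
(2.66, 107.6, 41.8)
t 38.08 at [ 681.9 -145.   143.3] psi 86.1 q6 -1.87 gap 69.9 -> [209.2 440.9 -66.7] [-0.  -0.  -0.9]
```

Bottle4 reads about 107 g, so it goes in the tray.

move_arm --commands "0 0 9 0 0 0 0.65;0 0 9 0 0 0 -0.3;0 0 9 0 0 0 -0.3;0 0 9 0 0 0 -0.3;0 0 9 0 0 0 -0.3"

```text
t: 38.7
tcp_pos: [0.6819, -0.145, 0.1344]
tool_rot: [0.034, 0.999, 0.0, -0.0]
force: [-0.9, 0.1, -0.3]
finger_gap: 0.581
gripper_force: 27.5
```

move_arm --commands "0 0 -20 0 0 0 -0.3;0 0 -55 0 0 0 -0.3;0 0 -75 0 0 0 -0.3;22 47 -75 0 0 0 -0.3;44 94 -75 0 0 0 -0.3"

```text
t: 39.33
tcp_pos: [0.6448, -0.048, 0.2114]
tool_rot: [0.035, 0.999, -0.0, 0.002]
force: [0.5, -0.2, -0.3]
finger_gap: 0.58
gripper_force: 27.4
```

move_arm --commands "22 48 0 0 0 0 -0.3;45 96 0 0 0 0 -0.3;68 144 0 0 0 0 -0.3;92 194 0 0 0 0 -0.3;115 244 0 0 0 0 -0.3"

```text
t: 39.95
tcp_pos: [0.5462, 0.2046, 0.2111]
tool_rot: [0.034, 0.999, 0.0, 0.002]
force: [1.2, 0.4, -1.8]
finger_gap: 0.572
gripper_force: 27.4
```

move_arm --commands "22 45 0 0 0 0 -0.3;45 90 0 0 0 0 -0.3;50 102 0 0 0 0 -0.3;50 102 0 0 0 0 -0.3;50 102 0 0 0 0 -0.3"

```text
t: 40.58
tcp_pos: [0.5041, 0.307, 0.2098]
tool_rot: [0.034, 0.999, -0.0, 0.001]
force: [-0.5, -0.6, -0.1]
finger_gap: 0.576
gripper_force: 27.4
```

```bash
python3 - <<'E'
from h import *
go(503,309,64,87)
E
```

```text
t 40.58 at [504.1 307.  209.8] psi 86.1 q6 -1.14 gap 49.0 -> [  1.4   2.  145.8] [-0.   0.1 -0.9]
```

move_arm --commands "1 2 50 0 0 0 -0.3;1 2 95 0 0 0 -0.3;1 2 125 0 0 0 -0.3;1 2 140 0 0 0 -0.3;1 2 145 0 0 0 -0.3"

```text
t: 41.2
tcp_pos: [0.5029, 0.3092, 0.0639]
tool_rot: [0.035, 0.999, -0.0, -0.0]
force: [0.3, 0.9, -0.1]
finger_gap: 0.574
gripper_force: 27.4
```

move_arm --commands "0 0 0 0 0 0 0.4;0 0 0 0 0 0 0.4;0 0 0 0 0 0 0.4;0 0 -50 0 0 0 0.4;0 0 -110 0 0 0 0.4"

```text
t: 41.82
tcp_pos: [0.5015, 0.3099, 0.1748]
tool_rot: [0.034, 0.999, -0.001, -0.001]
force: [1.2, 0.1, -0.1]
finger_gap: 0.702
gripper_force: 0.0
```

```bash
python3 - <<'E'
from h import *
go(552,190,190,87)
s=snapshot("side");t=snapshot("top"); print(needle(s))
cv2.imwrite("pics/l.png",np.hstack([crop(t,100,145,135,120,3)[:360],crop(s,100,110,130,120,3)]))
E
```

```text
t 41.83 at [501.5 309.9 174.8] psi 86.1 q6 -1.14 gap 59.7 -> [ -58.5 -116.2  -15.3] [-0.1 -0.1 -0.9]
(0.0, 1.2, 42.0)
```

View pics/l.png

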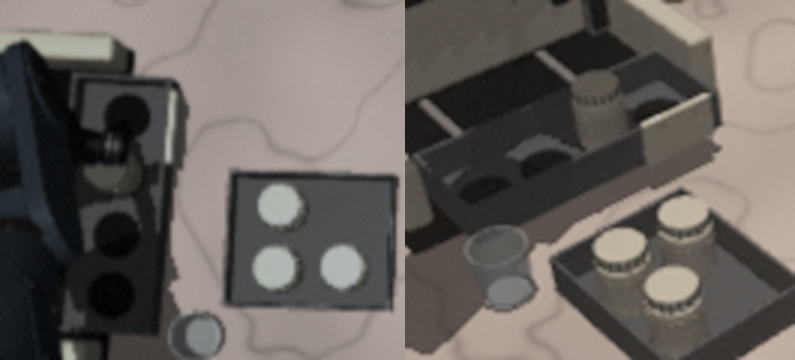

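Bottle4 stands upright on place 3 (side crop (597,110)), three bottles stand in the tub, and the needle is at zero. Now to push the tab with shut fingers.

move_arm --commands "-15 -30 -20 0 0 0 -1;-35 -66 -20 0 0 0 -1;-56 -106 -20 0 0 0 -1;-56 -106 -10 0 0 0 -1;-56 -106 10 0 0 0 -1"

```text
t: 42.55
tcp_pos: [0.5513, 0.2007, 0.1644]
tool_rot: [0.034, 0.999, 0.0, 0.001]
force: [-0.5, 0.1, -0.5]
finger_gap: 0.001
gripper_force: 0.0
```

```bash
python3 - <<'E'
from h import *
go(551,202,55,86)
E
```

```text
t 42.55 at [551.3 200.7 164.4] psi 86.1 q6 -1.34 gap 0.1 -> [  0.6   1.2 109.4] [0.1 0.1 0.1]
```

move_arm --commands "0 0 45 0 0 0 -1;0 0 85 0 0 0 -1;0 0 105 0 0 0 -1;0 0 108 0 0 0 -1;0 5 108 0 0 0 -1"

```text
t: 43.18
tcp_pos: [0.5513, 0.2061, 0.0565]
tool_rot: [0.034, 0.999, 0.0, 0.0]
force: [0.3, -0.2, 0.7]
finger_gap: -0.001
gripper_force: 0.0
```

move_arm --commands "0 5 0 0 0 0 -1;0 11 0 0 0 0 -1;0 17 0 0 0 0 -1;0 23 0 0 0 0 -1;0 29 0 0 0 0 -1"

```text
t: 43.8
tcp_pos: [0.5533, 0.2345, 0.0565]
tool_rot: [0.034, 0.999, -0.0, -0.0]
force: [-0.2, -2.9, 1.6]
finger_gap: 0.003
gripper_force: 1.2
```

move_arm --commands "0 6 0 0 0 0 -1;0 13 0 0 0 0 -1;0 20 0 0 0 0 -1;0 27 0 0 0 0 -1;0 34 0 0 0 0 -1"

```text
t: 44.42
tcp_pos: [0.5552, 0.2689, 0.0561]
tool_rot: [0.034, 0.999, -0.0, -0.0]
force: [-1.4, -2.8, 2.1]
finger_gap: 0.004
gripper_force: 1.2
```

move_arm --commands "0 6 0 0 0 0 -1;0 12 0 0 0 0 -1;0 18 0 0 0 0 -1;0 24 0 0 0 0 -1;0 30 0 0 0 0 -1"

```text
t: 45.05
tcp_pos: [0.5574, 0.2987, 0.0561]
tool_rot: [0.034, 0.999, -0.0, -0.0]
force: [-1.3, -2.3, -0.8]
finger_gap: -0.003
gripper_force: 1.1
```

move_arm --commands "0 4 0 0 0 0 -1;0 7 0 0 0 0 -1;0 10 0 0 0 0 -1;0 13 0 0 0 0 -1;0 16 0 0 0 0 -1"

```text
t: 45.68
tcp_pos: [0.5587, 0.3144, 0.0563]
tool_rot: [0.034, 0.999, -0.0, 0.0]
force: [-0.8, -1.9, -0.8]
finger_gap: 0.002
gripper_force: 1.1
```

move_arm --commands "0 2 0 0 0 0 -1;0 4 0 0 0 0 -1;0 6 0 0 0 0 -1;0 8 0 0 0 0 -1;0 10 0 0 0 0 -1"

```text
t: 46.3
tcp_pos: [0.559, 0.3198, 0.0564]
tool_rot: [0.032, 0.999, -0.004, -0.001]
force: [-0.9, -18.3, 4.3]
finger_gap: 0.001
gripper_force: 9.4
```

The stop was felt: 18 N at y 0.320. I back off and check.

move_arm --commands "0 -5 0 0 0 0 -1;0 -15 0 0 0 0 -1;0 -40 0 0 0 0 -1;0 -80 -10 0 0 0 -1;0 -110 -60 0 0 0 -1"

```text
t: 46.92
tcp_pos: [0.5492, 0.2117, 0.114]
tool_rot: [0.034, 0.999, -0.001, -0.004]
force: [0.7, 0.1, 0.9]
finger_gap: 0.004
gripper_force: 0.0
```

move_arm --commands "0 0 -50 0 0 0 -1;0 0 -100 0 0 0 -1;0 0 -100 0 0 0 -1;0 0 -100 0 0 0 -1;0 0 -100 0 0 0 -1"

```text
t: 47.55
tcp_pos: [0.5507, 0.214, 0.2145]
tool_rot: [0.034, 0.999, -0.0, -0.002]
force: [-0.7, -0.3, 0.0]
finger_gap: 0.0
gripper_force: 0.0
```

```bash
python3 - <<'E'
from h import *
s=snapshot("side");t=snapshot("top");print(needle(s)); go(551,202,200,86)
# white tab: bright columns along the tab's mid line in the top view, expected front edge y=~335
for y in range(320,350,3):
    u,v=proj(t,(.559,y/1000,.082)); print(y,t["image"][int(round(v)),int(round(u))].mean().round(),end="; ")
# bottle caps in tub/tray still where expected (brightness)
for p in[(.465,.130,.07),(.398,.060,.07),(.398,.133,.07),(.508,.398,.104)]:
    u,v=proj(s,p); print(p,s["image"][int(round(v))-2:int(round(v))+3,int(round(u))-2:int(round(u))+3].mean((0,1)).round())
E
```

```text
(0.0, 1.2, 43.2)
t 47.65 at [551.  214.3 214.6] psi 86.1 q6 -1.32 gap -0.2 -> [ -0.9 -12.2  14.6] [-0.  -0.2  0.1]
320 30.0; 323 53.0; 326 59.0; 329 61.0; 332 61.0; 335 107.0; 338 173.0; 341 160.0; 344 93.0; 347 75.0; (0.465, 0.13, 0.07) [193. 182. 163.]
(0.398, 0.06, 0.07) [193. 182. 163.]
(0.398, 0.133, 0.07) [192. 181. 162.]
(0.508, 0.398, 0.104) [191. 180. 161.]
```

```bash
python3 -c "
from station import ticket
print(ticket.sign_off())"
```

```text
the job is handed in; nothing more can be done
None
```

The job is handed in but no verdict came back: the scale reads zero and empty, the 107 g bottle stands in the tray, the 73, 70 and 54 g bottles are in the tub, and the tray was pushed to its stop (felt at 18 N).

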